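Turn the circuit board in the rework frame and lock it

TASK

A loupe left under the circuit board in the rework frame blocks its swing: with the hooked rod, draw it out to the frame's open side (the robot's right) until it stands upright well clear of the frame (its centre over 10 cm from the turning axis), the fingers never touching the loupe nor the board striking it, and leave the rod on the worktop clear of the frame. Then swing the board over until its component side lies level on top, and turn the lock knob clockwise to its stop so that the pin drops into the index disc. Leave the bottles and the green specimen where they stand.

Things in the scene. Friction and masses are not known exactly. Their poses are not given: they have to be found in the camera images.
- frame: Rework frame, fixed. Origin on the bench under its middle; x along its long (turning) axis, away from the robot, y left, z up. Uprights 12 mm thick at x = -116 and +116 mm, 56 mm wide, 118 high, on feet 150 mm long (y), 14 wide, 10 high. A 12 mm tie bar joins the feet at y = +68 mm, 17 mm up, and closes the left side; the right (y < 0) is open. The near upright carries the lock bridge and knob.
- board: Circuit board in an aluminium cradle, 200 mm (x) by 156 (y), rims 8 mm thick, 10 wide. Origin: its middle, on the axis; x as the frame's x; z points out of the COMPONENT side (finned heat sink 13 mm high, white connector, black capacitors); the other side has solder points only. Turns either way, balanced, stays where left (0.06 Nm friction). Starts component side down, up to 0.5 rad off level.
- knob_grip (a point): Middle of the black lock knob's grip bar, on the knob's vertical axis, 181 mm above the bench, at frame x = -136 mm. The grip bar is 42 mm long, 12 mm wide and 26 mm high, from 167 to 193 mm above the bench. At joint value 0 the bar lies along the frame's x.
- knob (a joint): Angle of the lock knob, rad: 0 unlocked, grows clockwise seen from above, end stop at 1.3 (locked). It starts between 0 and 0.25. Turning takes about 0.06 Nm.
- lock_pin (a joint): Travel of the round-ended lock pin, m, driven by the knob at 8.5 mm per rad: 0 up, 0.011 down. The index disc on the near end of the board's axis has four notches a quarter turn apart; the pin enters only if the board is level or upright within about 0.1 rad, and then centres it; otherwise it lands on the disc's rim and blocks the knob.
- hook_rod: Hooked rod, 0.12 kg, lying on the bench right of the frame. Origin on its underside under the grip; x along the rod to the hook, z up. Black handle 20 mm wide, 26 high, x = -60 to +50 mm. Steel rod 8 mm thick, 8 mm above the underside, goes on to x = 205 mm, bends square to -y (to the right seen from the handle) for 38 mm and ends in a 6 mm lip turned back.
- hook_bar (a point): Middle of the hook's cross bar, at (205, -19, 8) mm in the rod's frame; the bar's inner face, towards the handle, is 4 mm from here.
- loupe: Black loupe, an upright cylinder of 38 mm diameter and 34 mm high, about 0.05 kg, standing under the board near its middle. Origin at the centre of its underside, z up.
- wash_bottle: White wash bottle with red cap and spout, 188 mm high, 66 mm wide, standing left of the frame near its far end; loose. Origin at its underside.
- dropper_bottle: Brown dropper bottle, 102 mm high, 34 mm wide, standing right of the frame near its far end; loose. Origin at its underside.
- specimen: Green specimen puck, 30 mm diameter, 20 mm high, a loose bystander on the mouse mat. Origin at its underside.
- axis (a point): Middle of the frame's turning axis, 100 mm above the bench over the frame's origin; its x is the turning axis. The board's edges sweep a radius of 78 mm about it, so they pass 22 mm above the bench.
- board_face (a point): Middle of the board's component side, z out of it. For pushing: the long rims (outer 10 mm each side) are bare, and the middle band x = -36 to +38 mm across the board has nothing higher than 5 mm.
- mouse_mat: Black mouse mat, fixed flat on the bench, 200 mm (x) by 235 mm (y), 3 mm thick; origin at the middle of its underside. The near end of the frame may stand on it, the specimen does; carry or lift the rod over its edge.
- covered_box: Grey covered box, fixed, 220 mm (x) by 150 mm (y), 155 mm high, right of the frame and far; origin at the middle of its underside. Keep the gripper clear of it, also while the rod is drawn back.

How it is judged:
On the way, in this order (a step that is already met when the one before it is completed fails the run):
1. the loupe stands upright, drawn out to the right of the frame (y of loupe in the frame of frame below -0.1 m and angle between loupe's own z axis and vertical below 0.1 rad), for 0.2 s.
2. the board lies level with its component side up (angle between board's own z axis and vertical below 0.1 rad), for 0.2 s.
At the end, for the whole second after the job is handed in: Loupe upright, still, on the bench, over 100 mm right of the frame's axis; rod lying on the bench, hook bar and grip over 82 mm right of the axis; board component side up, level within 0.06 rad; knob over 1.15 rad and pin over 9 mm down in the disc; bystanders within 30 mm (all of step 1 and height (world z) of loupe below 0.01 m and linear speed of loupe below 0.02 m/s and y of each of hook_bar, hook_rod in the frame of frame below -0.082 m and height (world z) of hook_bar below 0.03 m and height (world z) of hook_rod below 0.02 m and angle between board's own z axis and vertical below 0.06 rad and value of joint knob above 1.15 rad and value of joint lock_pin above 0.009 m); the robot touches nothing.
It fails at once if the fingers touch the loupe (contact force between the fingers and loupe above 0.5 N).
It fails at once if the board strikes the loupe (contact force between board and loupe above 2 N).
It fails at once if the loupe is tipped over (angle between loupe's own z axis and vertical above 0.6 rad).
It fails at once if a bystander is disturbed (moved over 30 mm) (distance of any of wash_bottle, dropper_bottle, specimen from where it was at the start of the episode above 0.03 m).
It also fails if it takes over 72 s, if anything falls off the work surface, if the arm or the gripper's body presses on something with over 40 N, if the wrist force passes 120 N, or if a joint passes its speed limit or range.

ROBOT

A 7-joint arm with a two-finger parallel gripper is mounted at the origin on a cart in front of the work surface, level with it; the furniture and walls round the work are solid. World frame = base frame: x ahead of the robot, y to its left, z up, the work surface at z = 0. Lengths are in m, angles in rad, forces in N, time in s.
With the tool pointing down it reaches from about 0.4 to 0.875 m from the base axis. Payload 19.3 kg.
Tool frame: the origin (TCP) lies where the fingers leave the gripper's body, on its centre line; the fingertips stand bot.tip_reach ahead of it and the grasp point (between the pads) lies 54 mm ahead of it (bot.tip_reach is the distance from the TCP to the fingertips, in m); z points along the fingers, y is the line along which they close (so a half turn about z gives the same grasp; the last joint's range is limited). The gripper opens to 85 mm and grips with 20 to 120 N. Pads are 22 mm wide; open, the fingers measure 114 mm over their backs; the gripper's body (76 mm by 85 mm) begins 54 mm behind the grasp point. The pads swing forward as they close: fully open they stand 13 mm farther back than shut.
Start: joints at [-1.383, 0.521, -0.036, 1.599, 0.021, 1.021, -0.113], TCP at [0.159, 0.604, 0.304] pointing down, gripper open.
Joint ranges: [-2.91, 2.91], [-0.3, 2.13], [-1.5, 1.42], [0.17, 2.43], [-1.26, 4.41], [0.16, 1.93], [-2.52, 2.52]. Speed limits (rad/s): [1.89, 1.89, 2.39, 2.39, 3.01, 3.01, 3.01].

INTERFACE

Orientations are given as [roll, pitch, yaw] about the fixed x, y, z axes, in that order (R = Rz(yaw) Ry(pitch) Rx(roll)).
In Python, from workcell import bot gives the robot as it stands. The module is installed in compiled form; this text tells all that it offers.
- The arm moves only by the shell command python3 -m jog 'ROWS' [FORCE]. ROWS is JSON, a list that holds one entry, the list of rows, each a list of 7 numbers: the shift along the tool's x, y, z in mm, then the turn, a rotation vector about the tool's x, y, z in rad, then the opening, from 0 (shut) to 1 (fully open). In form: [[[tx, ty, tz, wx, wy, wz, fingers], ...]]. A call has 1 to 5 rows; each row shifts and turns the commanded pose from where the row before left it, along the tool's axes as they then stand; what a row does not reach is not made up. A row lasts 1/10 s, in which the tool goes at most 50 mm and 8.59 degrees, less where a joint would pass 70% of its speed; a pose out of reach is approached as far as the arm can. A call is refused whole if a number of a shift passes 50 or a number of a turn 0.15, either way. A call with a gripper value outside its range is refused whole. The fingers move at their own pace and stop on an object; FORCE is the grip in N (left out, the last holds). Time passes only in rows, so rows that do not move let the fingers close. It gives the time, the measured TCP pose, the force, the opening and the grip force at its end, in the units of the state.
- bot.observe(): the state, without advancing time (a new reading comes with each control period).
- bot.grab_frame(name): name is "side" or "top" or "wrist"; returns a dict with "img" (400x640x3 uint8, red, green, blue), "intrinsics" (3x3 intrinsics, pixels), "R" (3x3) and "t" (3): a world point X has camera coordinates R X + t; the wrist camera has in their place "tool_from_camera" (4x4, takes a point from camera to tool coordinates, whose origin is the TCP and whose axes are the flange's). Camera axes: x right, y down, z forward; pixel columns grow to the right and rows downward; lengths in m; the calibration is good to about 2 mm. A picture is of the moment at which its call begins: read the wrist's pose just before it. There is no depth.
- bot.job_done(): hands the job in; it is judged then, once.
Trained networks look in a picture, given as the dict that the camera call returned (one of the last four; its "shot" number tells which), for a name from the list of things; names that differ only in an ending like _2 or _b are one class to them, and where a whole thing is asked for, a point or a joint stands for the part that bears it (a point fixed in the world has none). Each returns a list of dicts, best first, with "conf" (0 to 1); they miss things now and then, are a little off and sometimes report something else, mostly with a low value. They report only what shows in the picture. A call takes as long as a camera call.
- bot.trace(query, picture): "region" (400x640 bool, what is visible of it).
- bot.spot_point(query, picture): "xyz" ([x, y, z] in m, in world coordinates, good to about 4 mm: a listed point, or the origin of a listed thing).
The state is a dict: "clock": time; "qpos": joint angles; "qd": joint speeds; "joint_efforts": joint torques, N m; "position": TCP position; "tool_rot": TCP orientation; "force": force on the tool from outside, world axes, zero at the start; "moment": the same for the moment, N m; "grip_width": finger opening in m; "finger_force": force on a finger pad.
Only numpy, scipy, OpenCV 4.12 (cv2) and the standard library are available. Lean on these libraries where they do the work, as an engineer would, in place of code of your own. Each camera call takes 0.05 s, during which the arm holds its last target. There are 200 camera calls.

## Working session

There is one attempt and no reset: what is moved stays moved. The work goes in short steps, Python scripts to look and compute and a shell command to move; the robot and the scene stay as the last step left them, time stands still between calls to the robot, and variables do not carry over. Pictures are saved under pics/ and viewed, at most 10 in all, crops included, and the job is handed in when it is done.

```bash
mkdir -p pics; cat > h.py <<'E'
from workcell import bot
import numpy as np, cv2
from scipy.spatial.transform import Rotation as Ro
def st():
    s=bot.observe(); print('t',round(s['clock'],2),'p',np.round(s['position'],4),'rot',np.round(s['tool_rot'],3),'F',np.round(s['force'],1),'w',round(s['grip_width'],4),'ff',np.round(s['finger_force'],1)); return s
def save(p,n): cv2.imwrite('pics/'+n+'.png',p['img'][:,:,::-1])
def pix(p,X):
    c=p['R']@np.array(X)+p['t']; u=p['intrinsics']@c; return u[:2]/u[2]
def ray(p,uv,z):
    d=np.linalg.inv(p['intrinsics'])@np.array([uv[0],uv[1],1.]); R=np.array(p['R']);o=-R.T@p['t']; d=R.T@d; return o+d*(z-o[2])/d[2]
E
python3 - <<'E'
from h import *
s=st(); print(np.round(s['qpos'],3),bot.tip_reach)
ps={}
for n in('top','side'):
    p=bot.grab_frame(n); save(p,n); print(n,np.round(-np.array(p['R']).T@p['t'],3))
    for q in 'frame board knob_grip hook_rod hook_bar loupe wash_bottle dropper_bottle specimen axis board_face mouse_mat covered_box'.split():
        r=bot.spot_point(q,p)
        print(q,[(np.round(d['xyz'],3).tolist(),round(d['conf'],2)) for d in r[:2]])
E
```

```text
t 0.0 p [0.1593 0.6041 0.3033] rot [-3.141  0.     2.884] F [ 0.2  0.6 -0.4] w 0.0851 ff 0.0
[-1.383  0.522 -0.036  1.6    0.021  1.021 -0.113] 0.0726
top [ 0.337 -0.017  1.296]
frame [([0.571, 0.156, 0.004], 0.87), ([0.569, 0.153, 0.1], 0.38)]
board [([0.574, 0.154, 0.101], 0.9)]
knob_grip [([0.437, 0.167, 0.176], 0.43)]
hook_rod [([0.462, -0.327, 0.001], 0.55)]
hook_bar [([0.407, -0.128, 0.007], 0.94)]
loupe []
wash_bottle [([0.636, 0.314, 0.002], 0.66)]
dropper_bottle [([0.681, 0.035, -0.0], 0.64)]
specimen [([0.411, -0.035, 0.006], 0.45)]
axis [([0.568, 0.15, 0.099], 0.55)]
board_face [([0.573, 0.157, 0.101], 0.96)]
mouse_mat []
covered_box []
side [ 0.151 -0.745  0.891]
frame [([0.571, 0.154, -0.003], 0.59)]
board [([0.573, 0.153, 0.101], 0.81), ([0.572, 0.153, 0.099], 0.73)]
knob_grip [([0.438, 0.167, 0.181], 0.55)]
hook_rod [([0.463, -0.329, -0.004], 0.73)]
hook_bar [([0.409, -0.131, 0.009], 0.62)]
loupe [([0.581, 0.156, 0.002], 0.59)]
wash_bottle [([0.637, 0.314, -0.002], 0.8)]
dropper_bottle [([0.677, 0.038, -0.001], 0.72)]
specimen [([0.411, -0.038, 0.005], 0.66), ([0.581, 0.154, 0.004], 0.6)]
axis [([0.574, 0.154, 0.1], 0.79)]
board_face [([0.578, 0.154, 0.101], 0.9)]
mouse_mat [([0.569, 0.159, 0.099], 0.27)]
covered_box []
```

View pics/top.png

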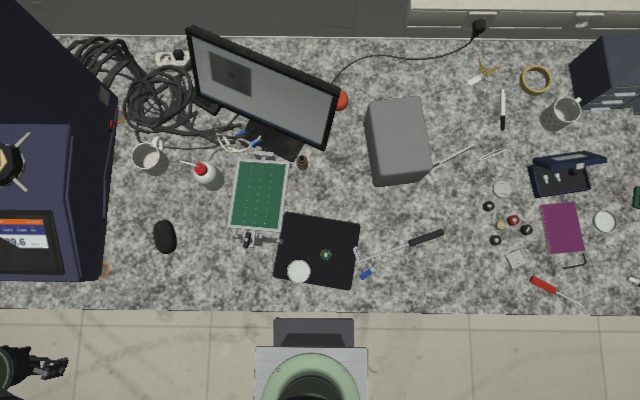

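View pics/side.png

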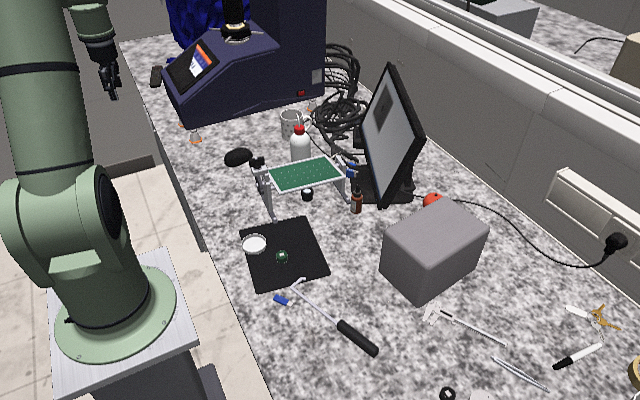

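The top view shows the frame and board at (259,195), solder side up, with the knob at (247,238). The mat spans (274..359, 212..289), and the rod's handle is at (428,238) with its hook at (357,252). The side view shows the loupe under the board at (307,194). Next I work out the mat and box outlines, then plan the first move.

```bash
cat >> h.py <<'E'
def plan(p,yaw=None,n=None):
    """rows from present pose to world TCP p (tool down), yaw: constant steps"""
    s=bot.observe(); P=np.array(s['position']); y=s['tool_rot'][2]
    dy=0 if yaw is None else (yaw-y+np.pi)%(2*np.pi)-np.pi
    d=np.array(p)-P; n=n or int(np.ceil(max(np.linalg.norm(d)/.048,abs(dy)/.145)))
    for i in range(n):
        a=y+dy*i/n; R=Ro.from_euler('xyz',[np.pi,0,a]).as_matrix()
        t=R.T@(d/n)*1000; print([round(v) for v in t],round(-dy/n,3),end='; ')
    print('\n n',n,'dy',round(dy,3))
E
python3 - <<'E'
from h import *
p=bot.grab_frame('top')
for uv in [(283,212),(359,222),(350,289),(274,280)]: print('mat',np.round(ray(p,uv,.003),3))
for uv in [(366,97),(424,97),(432,177),(374,187)]: print('box',np.round(ray(p,uv,.155),3))
s=bot.grab_frame('side')
for uv in [(267,174),(277,193),(350,174),(330,156)]: print('board',np.round(ray(s,uv,.1),3))
for q,pp in (('hook_rod',p),('board',p),('board',s),('knob_grip',p)):
    r=bot.trace(q,pp)
    if r:
        c,_=cv2.findContours(r[0]['region'].astype('uint8'),0,2); c=max(c,key=cv2.contourArea)
        print(q,cv2.minAreaRect(c)); print(cv2.approxPolyDP(c,3,True)[:,0].tolist())
plan([.43,.2,.3],1.934)
E
```

```text
mat [0.538 0.091 0.003]
mat [ 0.51  -0.137  0.003]
mat [ 0.314 -0.11   0.003]
mat [0.337 0.112 0.003]
box [ 0.843 -0.145  0.155]
box [ 0.844 -0.308  0.155]
box [ 0.614 -0.321  0.155]
box [ 0.585 -0.164  0.155]
board [0.472 0.199 0.1  ]
board [0.464 0.109 0.1  ]
board [0.687 0.088 0.1  ]
board [0.677 0.192 0.1  ]
hook_rod ((406.9000549316406, 243.2000274658203), (7.905693531036377, 76.21087646484375), 71.56504821777344)
[[443, 231], [422, 234], [371, 256], [432, 239]]
board ((257.6689147949219, 193.94114685058594), (54.16386795043945, 72.65571594238281), 7.352379322052002)
[[239, 158], [227, 225], [279, 230], [288, 163]]
board ((305.5000305175781, 173.0), (29.34680938720703, 73.73082733154297), 75.96376037597656)
[[344, 175], [325, 154], [268, 169], [270, 183], [280, 194]]
knob_grip ((257.62310791015625, 194.015380859375), (54.327213287353516, 72.56031799316406), 7.125016689300537)
[[238, 159], [227, 225], [279, 230], [288, 162]]
[-33, -29, 0] 0.086; [-36, -26, 0] 0.086; [-38, -23, 0] 0.086; [-40, -20, 0] 0.086; [-41, -16, 0] 0.086; [-42, -13, 0] 0.086; [-43, -9, 0] 0.086; [-44, -5, 0] 0.086; [-44, -1, 0] 0.086; [-44, 2, 0] 0.086; [-44, 6, 0] 0.086; 
 n 11 dy -0.95
```

```bash
python3 -m jog '[[[-33,-29,0,0,0,0.086,1],[-36,-26,0,0,0,0.086,1],[-38,-23,0,0,0,0.086,1],[-40,-20,0,0,0,0.086,1],[-41,-16,0,0,0,0.086,1]]]' && python3 -m jog '[[[-42,-13,0,0,0,0.086,1],[-43,-9,0,0,0,0.086,1],[-44,-5,0,0,0,0.086,1],[-44,-1,0,0,0,0.086,1],[-44,2,0,0,0,0.086,1]]]' && python3 -m jog '[[[-44,6,0,0,0,0.086,1]]]'; python3 - <<'E'
from h import *
st(); plan([.463,-.328,.17],1.934)
E
```

```text
clock: 2.2
position: [0.2844, 0.4194, 0.3041]
tool_rot: [3.141, -0.0, 2.45]
force: [1.3, 1.2, 0.3]
grip_width: 0.0851
finger_force: 0.0
clock: 2.7
position: [0.4072, 0.2366, 0.3042]
tool_rot: [3.141, -0.0, 2.02]
force: [1.7, 0.4, -1.0]
grip_width: 0.0853
finger_force: 0.0
clock: 2.8
position: [0.4318, 0.1997, 0.3042]
tool_rot: [3.141, -0.0, 1.934]
force: [0.8, 1.7, -0.7]
grip_width: 0.0851
finger_force: 0.0
t 2.8 p [0.4318 0.1997 0.3042] rot [ 3.141 -0.     1.934] F [ 0.8  1.7 -0.7] w 0.0851 ff 0.0
[-42, -13, 11] 0.0; [-42, -13, 11] 0.0; [-42, -13, 11] 0.0; [-42, -13, 11] 0.0; [-42, -13, 11] 0.0; [-42, -13, 11] 0.0; [-42, -13, 11] 0.0; [-42, -13, 11] 0.0; [-42, -13, 11] 0.0; [-42, -13, 11] 0.0; [-42, -13, 11] 0.0; [-42, -13, 11] 0.0; 
 n 12 dy -0.0
```

```bash
python3 -m jog '[[[-42,-13,11,0,0,0,1],[-42,-13,11,0,0,0,1],[-42,-13,11,0,0,0,1],[-42,-13,11,0,0,0,1],[-42,-13,11,0,0,0,1]]]' >/dev/null && python3 -m jog '[[[-42,-13,11,0,0,0,1],[-42,-13,11,0,0,0,1],[-42,-13,11,0,0,0,1],[-42,-13,11,0,0,0,1],[-42,-13,11,0,0,0,1]]]' >/dev/null&& python3 -m jog '[[[-42,-13,11,0,0,0,1],[-42,-13,11,0,0,0,1]]]'>/dev/null; python3 - <<'E'
from h import *
s=st(); p=bot.grab_frame('wrist'); save(p,'w1')
print([(np.round(d['xyz'],4),d['conf']) for q in('hook_rod','hook_bar') for d in bot.spot_point(q,p)])
T=np.array(p['tool_from_camera']); R=Ro.from_euler('xyz',s['tool_rot']).as_matrix()
r=bot.trace('hook_rod',p)
if r:
    m=r[0]['region']; ys,xs=np.nonzero(m)
    pts=np.c_[xs,ys,np.ones(len(xs))]@np.linalg.inv(p['intrinsics']).T
    d=pts@T[:3,:3].T@R.T; o=R@T[:3,3]+s['position']
    w=o+d*((.014-o[2])/d[:,2])[:,None]; w=w[:,:2]; c=w.mean(0); e=np.linalg.svd(w[::7]-c)[2][0]
    a=(w-c)@e; print(c,e,np.arctan2(*(e[::-1])),c+e*a.min(),c+e*a.max())
E
```

```text
t 4.0 p [ 0.4662 -0.327   0.1714] rot [ 3.141 -0.     1.938] F [ 1.3  0.3 -0. ] w 0.0853 ff 0.0
[(array([ 0.4614, -0.3309, -0.0014]), 0.89)]
[ 0.45253994 -0.29888887] [ 0.34142021 -0.93991076] -1.222368838539592 [ 0.41465994 -0.19460736] [ 0.4852593  -0.38896345]
```

View pics/w1.png

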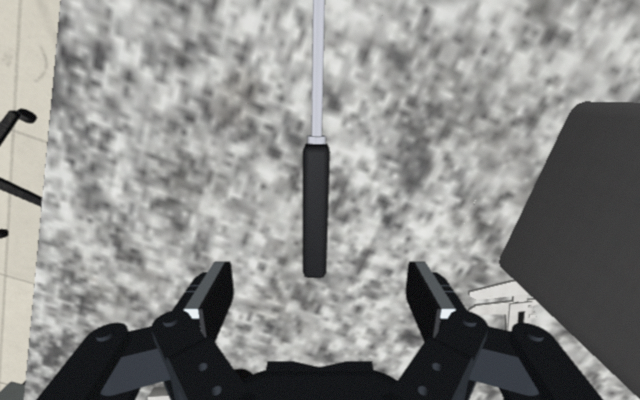

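The wrist view shows the rod's shaft and handle (x 303–328, y 143–276) centred between the fingers, with the covered box off to the right.

```bash
python3 -m jog '[[[-2,-6,25,0,0,0.015,0.5],[0,0,25,0,0,0,0.5],[0,0,25,0,0,0,0.5]]]' ; python3 - <<'E'
from h import *
st(); print(bot.tip_reach); plan([.462,-.330,.081],1.922)
E
```

```text
clock: 4.5
position: [0.4621, -0.3279, 0.0966]
tool_rot: [3.141, 0.0, 1.924]
force: [1.4, -0.6, -0.8]
grip_width: 0.0439
finger_force: 0.0
t 4.5 p [ 0.4621 -0.3279  0.0966] rot [3.141 0.    1.924] F [ 1.4 -0.6 -0.8] w 0.0439 ff 0.0
0.0726
[-2, -1, 16] 0.002; 
 n 1 dy -0.002
```

```bash
python3 -m jog '[[[-2,0,16,0,0,0,0.5],[0,0,0,0,0,0,0],[0,0,0,0,0,0,0],[0,0,0,0,0,0,0],[0,0,0,0,0,0,0]]]' 60; python3 -m jog '[[[0,0,-30,0,0,0,0],[0,0,-40,0,0,0,0]]]'; python3 - <<'E'
from h import *
s=st(); p=bot.grab_frame('top'); 
print([(q,np.round(d['xyz'],4),d['conf']) for q in('hook_rod','hook_bar') for d in bot.spot_point(q,p)[:1]])
p=bot.grab_frame('side'); save(p,'s2')
print([(q,np.round(d['xyz'],4),d['conf']) for q in('hook_rod','hook_bar','loupe') for d in bot.spot_point(q,p)[:1]])
E
```

```text
clock: 5.0
position: [0.4626, -0.3312, 0.0819]
tool_rot: [3.141, 0.001, 1.923]
force: [-0.3, -0.5, -0.7]
grip_width: 0.0187
finger_force: 60.8
clock: 5.2
position: [0.4615, -0.3307, 0.1511]
tool_rot: [-3.14, -0.002, 1.923]
force: [0.4, 0.4, -0.7]
grip_width: 0.0187
finger_force: 60.7
t 5.2 p [ 0.4615 -0.3307  0.1511] rot [-3.140e+00 -2.000e-03  1.923e+00] F [ 0.4  0.4 -0.7] w 0.0187 ff 60.7
[('hook_rod', array([ 0.461 , -0.327 ,  0.0676]), 0.47), ('hook_bar', array([ 0.408 , -0.132 ,  0.0806]), 0.59)]
[('hook_rod', array([ 0.4631, -0.3305,  0.0683]), 0.96), ('hook_bar', array([ 0.4102, -0.1322,  0.0791]), 0.64), ('loupe', array([0.5783, 0.153 , 0.0028]), 0.72)]
```

```bash
python3 - <<'E'
from h import *
plan([.458,-.168,.140],1.38,5)
E
```

```text
[31, 11, 2] 0.109; [32, 7, 2] 0.109; [32, 4, 2] 0.109; [33, 0, 2] 0.109; [32, -3, 2] 0.109; 
 n 5 dy -0.543
```

```bash
python3 -m jog '[[[31,11,2,0,0,0.109,0],[32,7,2,0,0,0.109,0],[32,4,2,0,0,0.109,0],[33,0,2,0,0,0.109,0],[32,-3,2,0,0,0.109,0]]]'  >/dev/null; python3 -m jog '[[[0,0,25,0,0,0,0],[0,0,27,0,0,0,0],[0,0,0,0,0,0,0]]]'; python3 - <<'E'
from h import *
s=st(); 
for n in('top','side'):
    p=bot.grab_frame(n); save(p,n+'3')
    print([(q,np.round(d['xyz'],4),d['conf']) for q in('hook_rod','hook_bar','loupe') for d in bot.spot_point(q,p)[:1]])
plan([.4746,.001,.088],1.38)
E
python3 -c "
import cv2,numpy as np
a=cv2.imread('pics/top3.png')[130:310,200:460];b=cv2.imread('pics/side3.png')[130:310,200:460]
cv2.imwrite('pics/c3.png',cv2.resize(np.vstack([a,b]),None,fx=1.6,fy=1.6))"
```

```text
clock: 6.35
position: [0.4581, -0.1674, 0.0862]
tool_rot: [-3.137, -0.0, 1.378]
force: [0.0, -0.1, -0.6]
grip_width: 0.0187
finger_force: 60.8
t 6.35 p [ 0.4581 -0.1674  0.0862] rot [-3.137 -0.     1.378] F [ 0.  -0.1 -0.6] w 0.0187 ff 60.8
[('hook_bar', array([0.5166, 0.0315, 0.0118]), 0.49), ('loupe', array([ 6.358e-01,  3.106e-01, -1.000e-04]), 0.3)]
[('hook_rod', array([ 0.4587, -0.1679,  0.0075]), 0.81), ('hook_bar', array([ 0.4109, -0.038 ,  0.003 ]), 0.28)]
[42, -4, 0] -0.001; [42, -4, 0] -0.001; [42, -4, 0] -0.001; [42, -4, 0] -0.001; 
 n 4 dy 0.002
```

View pics/c3.png

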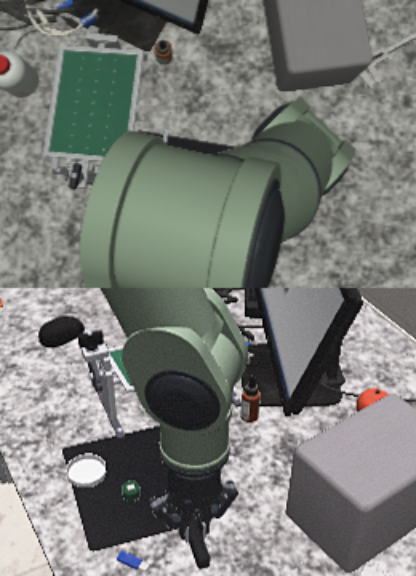

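The top crop shows the hook tip just outside the frame's right side, near crop pixel (167,137). The arm hides the rest, and the network's hook position agrees with my kinematics to 2 mm. I'll insert now.

```bash
python3 -m jog '[[[42,-4,-1,0,0,0,0],[42,-4,-1,0,0,0,0],[42,-4,0,0,0,0,0],[42,-4,0,0,0,0,0],[0,0,0,0,0,0,0]]]'; python3 - <<'E'
from h import *
s=st(); 
for n in('top','side','wrist'):
    p=bot.grab_frame(n); save(p,n+'4')
    print([(q,np.round(d['xyz'],4),d['conf']) for q in('hook_rod','hook_bar','loupe','axis') for d in bot.spot_point(q,p)[:1]])
E
python3 -c "
import cv2,numpy as np
a=cv2.imread('pics/wrist4.png');b=cv2.imread('pics/side4.png')[130:310,200:480]
cv2.imwrite('pics/c4.png',np.vstack([cv2.resize(a,(500,312)),cv2.resize(b,(500,280))]))"
```

```text
clock: 7.25
position: [0.4765, 0.0059, 0.091]
tool_rot: [-3.141, -0.003, 1.386]
force: [-0.0, -1.2, -0.6]
grip_width: 0.0186
finger_force: 60.8
t 7.25 p [0.4765 0.0059 0.091 ] rot [-3.141e+00 -3.000e-03  1.386e+00] F [-0.  -1.2 -0.6] w 0.0186 ff 60.8
[('hook_rod', array([0.5735, 0.1563, 0.0993]), 0.63), ('axis', array([0.5735, 0.1576, 0.0999]), 0.66)]
[('hook_rod', array([0.4776, 0.0016, 0.0053]), 0.68), ('axis', array([0.5736, 0.155 , 0.1004]), 0.56)]
[('hook_rod', array([0.4726, 0.0042, 0.0099]), 0.84)]
```

View pics/c4.png

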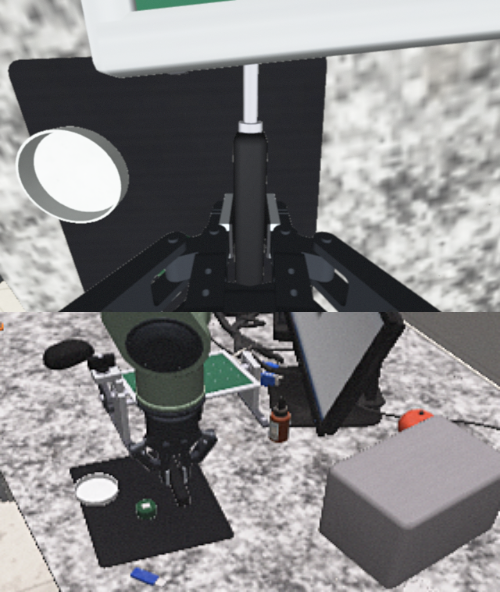

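The wrist view shows the rod passing under the near rim at (250,65) with no contact force. The board sits level-ish above it. Next I shift behind the loupe and begin a gentle draw.

```bash
python3 -m jog '[[[1,12,1,0,0,0,0],[1,12,1,0,0,0,0],[1,12,1,0,0,0,0],[1,11,0,0,0,0,0],[0,0,0,0,0,0,0]]]'; python3 -m jog '[[[-8,1,0,0,0,0,0],[-8,1,0,0,0,0,0],[-8,0,0,0,0,0,0],[-8,1,0,0,0,0,0],[-8,1,0,0,0,0,0]]]';python3 -m jog '[[[-10,1,0,0,0,0,0],[-10,1,0,0,0,0,0],[-10,1,0,0,0,0,0]]]'; python3 - <<'E'
from h import *
s=st(); 
for n in('top','side'):
    p=bot.grab_frame(n); save(p,n+'5')
    print([(q,np.round(d['xyz'],4),d['conf']) for q in('hook_rod','hook_bar','loupe') for d in bot.spot_point(q,p)[:1]])
E
```

```text
clock: 8.5
position: [0.5245, -0.0054, 0.0878]
tool_rot: [3.14, 0.0, 1.378]
force: [-0.7, 0.0, -1.8]
grip_width: 0.0187
finger_force: 60.8
clock: 9.0
position: [0.5189, -0.0461, 0.088]
tool_rot: [-3.142, -0.0, 1.377]
force: [0.4, 1.2, -1.1]
grip_width: 0.0186
finger_force: 60.7
clock: 9.3
position: [0.5161, -0.0762, 0.0879]
tool_rot: [3.142, 0.0, 1.378]
force: [0.6, 0.8, -1.6]
grip_width: 0.0183
finger_force: 60.8
t 9.3 p [ 0.5161 -0.0762  0.0879] rot [3.142 0.    1.378] F [ 0.6  0.8 -1.6] w 0.0183 ff 60.8
[]
[('hook_rod', array([ 0.5177, -0.0733,  0.005 ]), 0.61), ('hook_bar', array([0.5764, 0.1228, 0.0161]), 0.72)]
```

```bash
python3 -m jog '[[[-15,1,0,0,0,0,0],[-15,1,0,0,0,0,0],[-15,2,0,0,0,0,0],[-15,1,0,0,0,0,0],[-12,1,0,0,0,0,0]]]'; python3 -m jog '[[[-10,1,0,0,0,0,0],[-6,1,0,0,0,0,0],[0,0,0,0,0,0,0]]]'; python3 - <<'E'
from h import *
s=st(); 
for n in('top','side','wrist'):
    p=bot.grab_frame(n); save(p,n+'6')
    print([(q,np.round(d['xyz'],4),d['conf']) for q in('hook_rod','hook_bar','loupe','specimen','dropper_bottle') for d in bot.spot_point(q,p)[:1]])
E
python3 -c "
import cv2,numpy as np
a=cv2.imread('pics/wrist6.png');b=cv2.imread('pics/side6.png')[130:310,200:480]
cv2.imwrite('pics/c6.png',np.vstack([cv2.resize(a,(500,312)),cv2.resize(b,(500,280))]))"
```

```text
clock: 10.2
position: [0.5083, -0.1476, 0.0879]
tool_rot: [3.142, 0.0, 1.378]
force: [-0.6, 1.3, -2.1]
grip_width: 0.0188
finger_force: 60.8
clock: 10.5
position: [0.5072, -0.1638, 0.0879]
tool_rot: [3.141, 0.0, 1.377]
force: [0.2, 0.0, -1.1]
grip_width: 0.0184
finger_force: 60.8
t 10.5 p [ 0.5072 -0.1638  0.0879] rot [3.141 0.    1.377] F [ 0.2  0.  -1.1] w 0.0184 ff 60.8
[('hook_bar', array([0.5676, 0.0336, 0.0157]), 0.39), ('loupe', array([ 0.5668,  0.0132, -0.0021]), 0.44), ('dropper_bottle', array([ 6.817e-01,  3.420e-02, -1.000e-04]), 0.46)]
[('hook_rod', array([ 0.509 , -0.1604,  0.0032]), 0.83), ('hook_bar', array([0.5686, 0.0323, 0.0141]), 0.87), ('specimen', array([ 0.4102, -0.0357,  0.0033]), 0.6)]
[('hook_rod', array([ 0.5044, -0.1659,  0.0069]), 0.8), ('specimen', array([ 0.4107, -0.0369,  0.0076]), 0.65)]
```

View pics/c6.png

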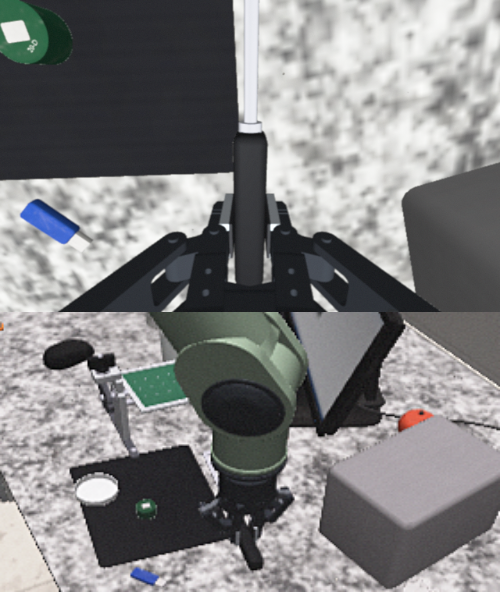

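The wrist view shows the handle held at (250,200) at the mat's right edge. The top view puts the loupe at (0.567, 0.013), which is 14 cm right of the axis. I'll set the rod down.

```bash
python3 -m jog '[[[3,0,2,0,0,0,0],[0,0,2,0,0,0,0],[0,0,1,0,0,0,0],[0,0,0,0,0,0,0.2],[0,0,0,0,0,0,0.5]]]'; python3 -m jog '[[[0,0,0,0,0,0,0.55],[0,0,-15,0,0,0,0.55],[0,0,-40,0,0,0,0.3],[0,0,-45,0,0,0,0],[0,0,-45,0,0,0,0]]]';python3 -m jog '[[[-20,0,-40,0,0,0,0],[-45,-20,-10,0,0,0,0],[-45,-20,0,0,0,0,0]]]'; python3 - <<'E'
from h import *
s=st(); 
for n in('top','side'):
    p=bot.grab_frame(n); save(p,n+'7')
    print([(q,np.round(d['xyz'],4),d['conf']) for q in('hook_rod','hook_bar','loupe','axis','knob_grip','frame') for d in bot.spot_point(q,p)[:1]])
E
python3 -c "
import cv2,numpy as np
a=cv2.imread('pics/top7.png')[130:300,200:460];b=cv2.imread('pics/side7.png')[130:310,220:400]
cv2.imwrite('pics/c7.png',np.vstack([cv2.resize(a,(440,288)),cv2.resize(b,None,fx=440/180,fy=1.7)]))"
```

```text
clock: 11.9
position: [0.5081, -0.1601, 0.0831]
tool_rot: [3.141, -0.0, 1.378]
force: [-0.2, 0.4, -1.0]
grip_width: 0.0317
finger_force: 0.0
clock: 12.4
position: [0.5073, -0.1603, 0.2303]
tool_rot: [-3.141, 0.0, 1.377]
force: [0.6, 0.8, -0.1]
grip_width: 0.0037
finger_force: 0.0
clock: 12.7
position: [0.4474, -0.2612, 0.2806]
tool_rot: [3.138, 0.0, 1.38]
force: [-0.7, -1.3, -1.8]
grip_width: 0.0005
finger_force: 0.0
t 12.7 p [ 0.4474 -0.2612  0.2806] rot [3.138 0.    1.38 ] F [-0.7 -1.3 -1.8] w 0.0005 ff 0.0
[('hook_rod', array([ 0.5069, -0.1575,  0.0017]), 0.61), ('hook_bar', array([0.5658, 0.039 , 0.0087]), 0.75), ('loupe', array([5.67e-01, 1.27e-02, 1.00e-04]), 0.49), ('axis', array([0.5675, 0.1512, 0.097 ]), 0.75), ('knob_grip', array([0.4396, 0.1663, 0.1792]), 0.6), ('frame', array([5.733e-01, 1.558e-01, 1.000e-04]), 0.67)]
[('hook_rod', array([ 0.5085, -0.1553,  0.0017]), 0.59), ('hook_bar', array([0.5693, 0.0391, 0.0056]), 0.78), ('axis', array([0.5734, 0.151 , 0.1025]), 0.83), ('knob_grip', array([0.4362, 0.167 , 0.1799]), 0.59), ('frame', array([ 0.5697,  0.1543, -0.0019]), 0.61)]
```

View pics/c7.png

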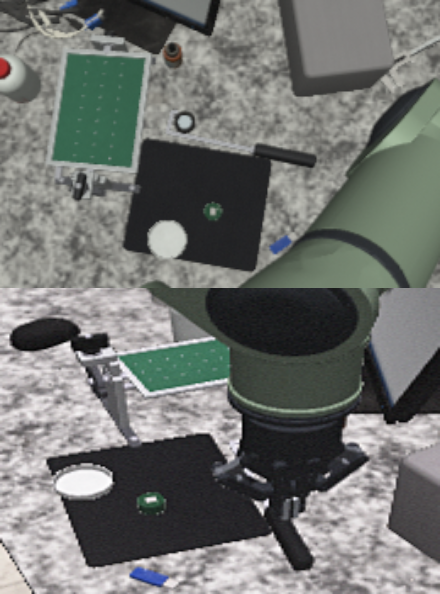

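The loupe stands upright at crop (184,122) and the rod lies beside the mat. Next I estimate the board's tilt from its outline.

```bash
cat >> h.py <<'E'
from scipy.optimize import minimize_scalar
F=np.array([.573,.154,0]); PSI=-.098
RF=Ro.from_euler('z',PSI).as_matrix()
def fw(x,y,z): return F+RF@np.array([x,y,z])
def tilt(pics):
    """best roll (about frame x) of the board slab against the traced outlines"""
    ms=[]
    for p in pics:
        r=bot.trace('board',p)
        if r and r[0]['conf']>.3: ms.append((p,r[0]['region']))
    def cost(a):
        c=0; B=Ro.from_euler('x',a).as_matrix()
        for p,m in ms:
            q=np.array([pix(p,F+RF@(np.array([0,0,.1])+B@np.array([x,y,z]))) for x in(-.1,.1) for y in(-.078,.078) for z in(-.004,.004)])
            im=np.zeros(m.shape,'uint8'); cv2.fillConvexPoly(im,cv2.convexHull(q.astype(np.float32)).astype(np.int32),1)
            c+=(im.astype(bool)^m).sum()/m.sum()
        return c
    g=np.arange(-np.pi/2,np.pi/2,.05); c=[cost(a) for a in g]; o=np.argsort(c)[:5]
    print('tilt',[(round(g[i],2),round(c[i],3)) for i in o],len(ms))
E
python3 - <<'E'
from h import *
s=st(); t=bot.grab_frame('top'); u=bot.grab_frame('side'); tilt([t]); tilt([u])
for k in [(0,.07,.2),(0,.07,.3),(0,-.1,.2)]: print(k,fw(*k).round(3))
print(fw(-.136,0,.181))
plan(fw(0,.065,.30),1.473)
E
```

```text
t 13.4 p [ 0.4477 -0.26    0.2778] rot [-3.141  0.     1.378] F [-0.1  0.2 -0.3] w 0.0 ff 0.0
tilt [(np.float64(-0.27), np.float64(0.042)), (np.float64(-0.22), np.float64(0.049)), (np.float64(-0.17), np.float64(0.054)), (np.float64(-0.32), np.float64(0.057)), (np.float64(-0.37), np.float64(0.068))] 1
tilt [(np.float64(-0.22), np.float64(0.673)), (np.float64(-0.27), np.float64(0.709)), (np.float64(-0.17), np.float64(0.709)), (np.float64(-0.32), np.float64(0.721)), (np.float64(-1.12), np.float64(0.735))] 1
(0, 0.07, 0.2) [0.58  0.224 0.2  ]
(0, 0.07, 0.3) [0.58  0.224 0.3  ]
(0, -0.1, 0.2) [0.563 0.054 0.2  ]
[0.43765255 0.16730668 0.181     ]
[45, 3, -2] -0.009; [45, 4, -2] -0.009; [45, 4, -2] -0.009; [45, 5, -2] -0.009; [45, 5, -2] -0.009; [45, 5, -2] -0.009; [45, 6, -2] -0.009; [45, 6, -2] -0.009; [45, 7, -2] -0.009; [45, 7, -2] -0.009; [45, 7, -2] -0.009; 
 n 11 dy 0.095
```

```bash
python3 - <<'E'
from h import *
plan(fw(-.02,.071,.28),1.473,11)
E
```

```text
[45, 2, 0] -0.009; [45, 2, 0] -0.009; [45, 2, 0] -0.009; [45, 3, 0] -0.009; [45, 3, 0] -0.009; [45, 4, 0] -0.009; [45, 4, 0] -0.009; [45, 4, 0] -0.009; [45, 5, 0] -0.009; [45, 5, 0] -0.009; [45, 5, 0] -0.009; 
 n 11 dy 0.095
```

```bash
python3 -m jog '[[[45,2,0,0,0,-0.009,0],[45,2,0,0,0,-0.009,0],[45,2,0,0,0,-0.009,0],[45,3,0,0,0,-0.009,0],[45,3,0,0,0,-0.009,0]]]' >/dev/null;  python3 -m jog '[[[45,4,0,0,0,-0.009,0],[45,4,0,0,0,-0.009,0],[45,4,0,0,0,-0.009,0],[45,5,0,0,0,-0.009,0],[45,5,0,0,0,-0.009,0]]]' >/dev/null; python3 -m jog '[[[45,5,0,0,0,-0.009,0],[0,0,0,0,0,0,0]]]' ; python3 - <<'E'
from h import *
s=st(); print((RF.T@(np.array(s['position'])-F)).round(4))
E
```

```text
clock: 14.8
position: [0.559, 0.2303, 0.277]
tool_rot: [-3.141, -0.001, 1.484]
force: [-0.5, -1.0, -0.9]
grip_width: -0.0003
finger_force: 0.0
t 14.8 p [0.559  0.2303 0.277 ] rot [-3.141e+00 -1.000e-03  1.484e+00] F [-0.5 -1.  -0.9] w -0.0003 ff 0.0
[-0.0214  0.0746  0.277 ]
```

```bash
python3 -m jog '[[[-2,0,45,0,0,0.01,0],[-2,0,40,0,0,0,0],[0,0,24,0,0,0,0],[0,0,6,0,0,0,0],[-2,0,9,0,0,0,0]]]';  python3 -m jog '[[[-3,0,6,0,0,0,0],[-2,0,5,0,0,0,0],[-4,0,5,0,0,0,0],[-3,0,5,0,0,0,0],[-9,0,8,0,0,0,0]]]'; python3 - <<'E'
from h import *
s=st(); print((RF.T@(np.array(s['position'])-F)).round(4))
t=bot.grab_frame('side'); tilt([t]); save(t,'s8')
E
```

```text
clock: 15.3
position: [0.559, 0.2179, 0.1542]
tool_rot: [3.141, -0.0, 1.467]
force: [-0.5, -0.9, 1.8]
grip_width: 0.0001
finger_force: 0.6
clock: 15.8
position: [0.5566, 0.1971, 0.1249]
tool_rot: [3.141, -0.001, 1.468]
force: [0.2, 0.6, 1.0]
grip_width: -0.0
finger_force: 0.7
t 15.8 p [0.5566 0.1971 0.1249] rot [ 3.141e+00 -1.000e-03  1.468e+00] F [0.2 0.6 1. ] w -0.0 ff 0.7
[-0.0205  0.0413  0.1249]
tilt [(np.float64(-1.02), np.float64(0.147)), (np.float64(-0.97), np.float64(0.187)), (np.float64(-1.07), np.float64(0.282)), (np.float64(-0.92), np.float64(0.296)), (np.float64(-0.42), np.float64(0.31))] 1
```

```bash
python3 -m jog '[[[4,0,-45,0,0,0,0],[0,0,-45,0,0,0,0],[0,0,-45,0,0,0,0],[-40,0,-15,0,0,0,0],[-45,0,0,0,0,0,0]]]';  python3 -m jog '[[[-45,0,0,0,0,0,0],[-20,0,15,0,0,0,0],[0,0,40,0,0,0,0],[0,0,0,0,0,0,0]]]'; python3 - <<'E'
from h import *
s=st(); print((RF.T@(np.array(s['position'])-F)).round(4))
E
```

```text
clock: 16.4
position: [0.5485, 0.1164, 0.2772]
tool_rot: [3.138, -0.002, 1.47]
force: [0.4, -0.5, -0.9]
grip_width: -0.0001
finger_force: 0.0
clock: 16.8
position: [0.5395, 0.051, 0.2169]
tool_rot: [-3.136, 0.002, 1.466]
force: [-0.7, 1.0, 0.6]
grip_width: 0.0004
finger_force: 0.0
t 16.8 p [0.5395 0.051  0.2169] rot [-3.136e+00  2.000e-03  1.466e+00] F [-0.7  1.   0.6] w 0.0004 ff 0.0
[-0.0233 -0.1058  0.2169]
```

```bash
python3 -m jog '[[[25,0,0,0,0,0,0],[25,0,0,0,0,0,0],[22,0,-4,0,0,0,0],[19,0,-9,0,0,0,0],[18,1,-1,0,0,0,0]]]';  python3 -m jog '[[[17,1,6,0,0,0,0],[14,1,12,0,0,0,0],[10,0,14,0,0,0,0],[6,0,11,0,0,0,0],[0,0,0,0,0,0,0]]]'; python3 - <<'E'
from h import *
s=st(); print((RF.T@(np.array(s['position'])-F)).round(4))
t=bot.grab_frame('side'); tilt([t]); t=bot.grab_frame('top'); tilt([t]); 
E
```

```text
clock: 17.3
position: [0.5539, 0.1614, 0.2358]
tool_rot: [3.141, -0.0, 1.468]
force: [-0.5, -2.3, -0.6]
grip_width: -0.0
finger_force: 0.8
clock: 17.8
position: [0.5596, 0.2066, 0.1885]
tool_rot: [-3.139, 0.002, 1.467]
force: [-0.6, 1.1, 0.5]
grip_width: 0.0
finger_force: 0.0
t 17.8 p [0.5596 0.2066 0.1885] rot [-3.139e+00  2.000e-03  1.467e+00] F [-0.6  1.1  0.5] w 0.0 ff 0.0
[-0.0185  0.0511  0.1885]
tilt [(np.float64(0.13), np.float64(0.113)), (np.float64(0.08), np.float64(0.126)), (np.float64(0.18), np.float64(0.136)), (np.float64(0.03), np.float64(0.163)), (np.float64(0.23), np.float64(0.169))] 1
tilt [(np.float64(-0.22), np.float64(0.203)), (np.float64(-0.12), np.float64(0.205)), (np.float64(-0.27), np.float64(0.208)), (np.float64(-0.17), np.float64(0.209)), (np.float64(-0.37), np.float64(0.217))] 1
```

```bash
python3 -m jog '[[[0,0,-10,0,0,0,0],[24,0,0,0,0,0,0],[0,0,10,0,0,0,0],[0,0,7,0,0,0,0],[0,0,5,0,0,0,0]]]';  python3 -m jog '[[[0,0,0,0,0,0,0]]]'; python3 - <<'E'
from h import *
s=st(); print((RF.T@(np.array(s['position'])-F)).round(4))
t=bot.grab_frame('side'); tilt([t]); save(t,'s9')
plan(fw(-.136,0,.34),2.93)
E
```

```text
clock: 18.5
position: [0.5629, 0.2297, 0.1787]
tool_rot: [-3.142, 0.0, 1.466]
force: [0.1, -0.3, 0.5]
grip_width: 0.0
finger_force: 0.5
clock: 18.6
position: [0.5628, 0.2295, 0.1784]
tool_rot: [-3.141, 0.001, 1.466]
force: [0.4, -0.2, 0.3]
grip_width: -0.0001
finger_force: 0.0
t 18.6 p [0.5628 0.2295 0.1784] rot [-3.141e+00  1.000e-03  1.466e+00] F [ 0.4 -0.2  0.3] w -0.0001 ff 0.0
[-0.0176  0.0742  0.1784]
tilt [(np.float64(-0.02), np.float64(0.101)), (np.float64(0.03), np.float64(0.125)), (np.float64(-0.07), np.float64(0.132)), (np.float64(0.08), np.float64(0.175)), (np.float64(-0.12), np.float64(0.185))] 1
[-7, -11, -15] -0.133; [-5, -12, -15] -0.133; [-4, -12, -15] -0.133; [-2, -13, -15] -0.133; [0, -13, -15] -0.133; [1, -13, -15] -0.133; [3, -12, -15] -0.133; [5, -12, -15] -0.133; [6, -11, -15] -0.133; [8, -10, -15] -0.133; [9, -9, -15] -0.133; 
 n 11 dy 1.464
```

```bash
python3 -m jog '[[[0,0,-45,0,0,0,0],[0,0,-45,0,0,0,0],[-7,-15,-10,0,0,-0.133,0.4],[-5,-15,-10,0,0,-0.133,0.4],[-4,-15,0,0,0,-0.133,0.4]]]' >/dev/null;  python3 -m jog '[[[-2,-15,0,0,0,-0.133,0.4],[0,-15,0,0,0,-0.133,0.4],[1,-15,0,0,0,-0.133,0.4],[3,-15,0,0,0,-0.133,0.4],[5,-14,0,0,0,-0.133,0.4]]]'>/dev/null; python3 -m jog '[[[6,-12,0,0,0,-0.133,0.4],[8,-10,0,0,0,-0.133,0.4],[9,-9,0,0,0,-0.133,0.4],[0,0,0,0,0,0,0.4]]]' >/dev/null; python3 - <<'E'
from h import *
s=st(); p=bot.grab_frame('wrist'); save(p,'w10'); print([(np.round(d['xyz'],4),d['conf']) for d in bot.spot_point('knob_grip',p)])
t=bot.grab_frame('top'); save(t,'t10'); print([(np.round(d['xyz'],4),d['conf']) for d in bot.spot_point('knob_grip',t)]); tilt([t])
T=np.array(p['tool_from_camera']); R=Ro.from_euler('xyz',s['tool_rot']).as_matrix()
X=fw(-.136,0,.193)
for d in (0,.02):
    c=np.linalg.inv(T)@np.r_[R.T@(X+RF@[d,0,0]-s['position']),1]; u=p['intrinsics']@c[:3]; print(u[:2]/u[2])
plan(fw(-.136,0,.34),2.93)
E
```

```text
t 20.1 p [0.4152 0.1614 0.2893] rot [ 3.141 -0.     2.932] F [-0.3  0.3  0.4] w 0.0342 ff 0.0
[(array([0.6398, 0.3174, 0.0033]), 0.67), (array([0.4379, 0.1656, 0.1812]), 0.65)]
[(array([ 6.832e-01,  3.330e-02, -2.000e-04]), 0.7)]
tilt [(np.float64(-0.07), np.float64(0.212)), (np.float64(-0.02), np.float64(0.212)), (np.float64(-0.12), np.float64(0.217)), (np.float64(0.03), np.float64(0.223)), (np.float64(0.08), np.float64(0.223))] 1
[335.88186921 271.93017812]
[338.78414145 298.53331312]
[-10, 5, -26] -0.001; [-10, 5, -26] -0.001; 
 n 2 dy 0.003
```

View pics/w10.png

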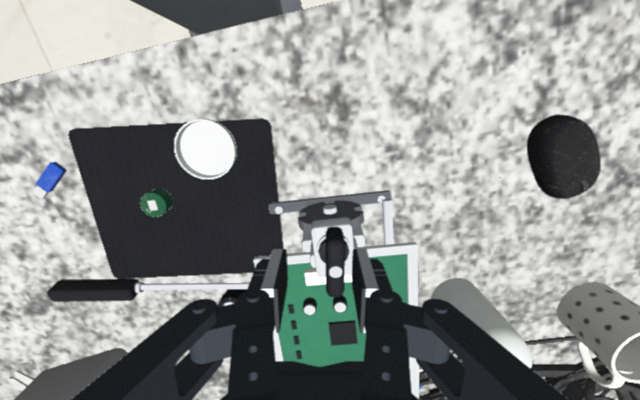

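The wrist view confirms the component side is up, with the knob bar at (335, 235–297) nearly parallel to the fingers. I'll centre over it, descend and grip.

```bash
python3 -m jog '[[[-21,10,0,0,0,0,0.4],[0,0,20,0,0,0,0.4],[0,0,20,0,0,0,0.4],[0,0,7,0,0,0,0.4],[0,0,0,0,0,0,0]]]' 40 ;  python3 -m jog '[[[0,0,0,0,0,0,0],[0,0,0,0,0,0,0],[0,0,0,0,0,0,0]]]'
```

```text
clock: 20.85
position: [0.4385, 0.1676, 0.2412]
tool_rot: [-3.14, -0.001, 2.929]
force: [-1.1, -2.3, 0.5]
grip_width: 0.0208
finger_force: 0.8
clock: 21.15
position: [0.4386, 0.167, 0.2423]
tool_rot: [-3.141, -0.0, 2.929]
force: [0.2, -5.3, -8.6]
grip_width: 0.0118
finger_force: 39.4
```

```bash
python3 -m jog '[[[0,0,0,0,0,0.1,0],[0,0,0,0,0,0.1,0],[0,0,0,0,0,0.1,0],[0,0,0,0,0,0.1,0],[0,0,0,0,0,0.1,0]]]';  python3 -m jog '[[[0,0,0,0,0,0.1,0],[0,0,0,0,0,0.1,0],[0,0,0,0,0,0.1,0],[0,0,0,0,0,0.1,0],[0,0,0,0,0,0.1,0]]]'; python3 -c "
from h import *
s=st();print(s['moment'])"
```

```text
clock: 21.65
position: [0.4383, 0.1664, 0.2423]
tool_rot: [-3.14, 0.0, 2.424]
force: [-2.0, -11.2, -5.6]
grip_width: 0.0113
finger_force: 39.9
clock: 22.15
position: [0.4379, 0.166, 0.2422]
tool_rot: [-3.139, 0.001, 1.924]
force: [-5.4, -14.4, -0.8]
grip_width: 0.0108
finger_force: 40.6
t 22.15 p [0.4379 0.166  0.2422] rot [-3.139e+00  1.000e-03  1.924e+00] F [ -5.4 -14.4  -0.8] w 0.0108 ff 40.6
[-3.06205986  1.10734375  0.07694075]
```

```bash
python3 -m jog '[[[-1,0,0,0,0,0.06,0],[0,0,0,0,0,0.06,0],[0,0,0,0,0,0.06,0],[0,0,0,0,0,0.04,0],[0,0,0,0,0,0,0]]]'; python3 -c "
from h import *
s=st();print(s['moment'])"
```

```text
clock: 22.65
position: [0.4377, 0.1658, 0.2422]
tool_rot: [-3.138, 0.001, 1.708]
force: [-10.1, -10.4, 3.6]
grip_width: 0.0113
finger_force: 44.1
t 22.65 p [0.4377 0.1658 0.2422] rot [-3.138e+00  1.000e-03  1.708e+00] F [-10.1 -10.4   3.6] w 0.0113 ff 44.1
[-2.18287495  1.97611259  0.69313983]
```

The torque rose from 0.08 to 0.69 Nm, so the knob is at its stop. I'll release, retreat and check.

```bash
python3 -m jog '[[[0,0,0,0,0,-0.03,0.3],[0,0,0,0,0,0,0.4],[0,0,0,0,0,0,0.4],[0,0,-15,0,0,0,0.4],[0,0,-40,0,0,0,0.4]]]'; python3 -m jog '[[[0,0,-40,0,0,0,0.4],[-20,0,-20,0,0,0,0.4],[0,-25,0,0,0,0,0.4],[0,-20,0,0,0,0,0.4],[0,0,0,0,0,0,0.4]]]' >/dev/null; python3 - <<'E'
from h import *
s=st()
for n in('top','side','wrist'):
    p=bot.grab_frame(n); save(p,n+'12')
    print([(q,np.round(d['xyz'],3),round(d['conf'],2)) for q in('hook_rod','hook_bar','loupe','specimen','dropper_bottle','wash_bottle') for d in bot.spot_point(q,p)[:1]])
    if n=='side': tilt([p])
a=cv2.imread('pics/wrist12.png');b=cv2.imread('pics/side12.png')[130:310,200:480]
cv2.imwrite('pics/c12.png',np.vstack([cv2.resize(a,(500,312)),cv2.resize(b,(500,280))]))
E
```

```text
clock: 23.15
position: [0.4382, 0.1665, 0.2959]
tool_rot: [-3.138, 0.002, 1.739]
force: [-0.1, 1.5, 1.3]
grip_width: 0.0341
finger_force: 0.0
t 23.65 p [0.3964 0.1391 0.3573] rot [-3.141e+00 -2.000e-03  1.739e+00] F [ 0.8  1.6 -0.1] w 0.0343 ff 0.0
[('hook_rod', array([ 0.508, -0.159,  0.   ]), 0.65), ('hook_bar', array([0.563, 0.036, 0.01 ]), 0.88), ('loupe', array([0.577, 0.155, 0.099]), 0.63), ('specimen', array([ 0.683,  0.034, -0.001]), 0.63), ('dropper_bottle', array([ 0.682,  0.031, -0.   ]), 0.5), ('wash_bottle', array([0.636, 0.313, 0.001]), 0.69)]
[('hook_rod', array([ 0.511, -0.158,  0.   ]), 0.61), ('hook_bar', array([0.569, 0.038, 0.009]), 0.97), ('loupe', array([0.565, 0.014, 0.002]), 0.44), ('dropper_bottle', array([0.68 , 0.037, 0.002]), 0.54), ('wash_bottle', array([ 0.639,  0.316, -0.001]), 0.55)]
tilt [(np.float64(-0.02), np.float64(0.105)), (np.float64(0.03), np.float64(0.127)), (np.float64(-0.07), np.float64(0.134)), (np.float64(0.08), np.float64(0.179)), (np.float64(-0.12), np.float64(0.186))] 1
[('hook_bar', array([0.569, 0.037, 0.008]), 0.92), ('loupe', array([0.563, 0.01 , 0.003]), 0.75), ('specimen', array([ 0.411, -0.041,  0.008]), 0.81), ('dropper_bottle', array([0.684, 0.035, 0.002]), 0.77), ('wash_bottle', array([0.636, 0.319, 0.002]), 0.61)]
```

View pics/c12.png

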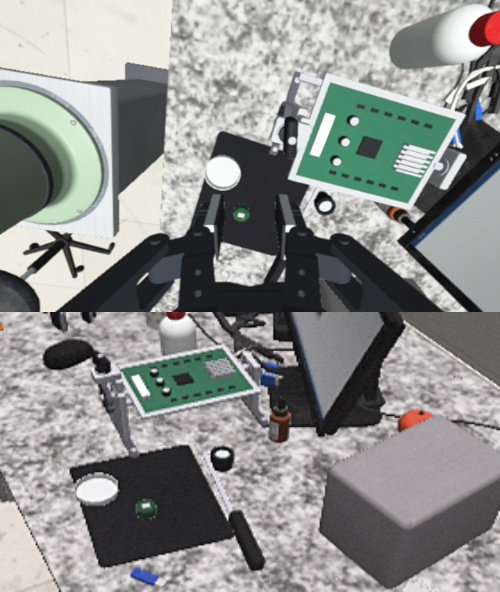

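The component side is up and level. The loupe stands upright at (222,458) and the rod lies clear of the frame. The knob bar at (290,137) lies across the frame axis, so it is turned to lock. Bottles and specimen are where they stood.

```bash
python3 -c "
from workcell import bot
print(bot.job_done())"
```

```text
the job is handed in; nothing more can be done
None
```

I handed the job in at about 24 s, but the hand-in returned no verdict. The last pictures show the loupe upright about 14 cm right of the axis and the rod lying clear of the frame. They also show the board level with its component side up, and the bottles and specimen unmoved. The lock knob was turned until its torque rose sharply at the stop; I did not see the pin itself in the disc.

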